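Connect the pick-up tube to the fluid manifold

TASK

Take the thick flanged pick-up tube out of the rack and push it down into the one open coupling of the fluid manifold, past its grip, until the raised collar has gone fully in and the tube's flange sits flush on the coupling's rim. Let go and leave it standing there upright; leave the slim tube where it is in the rack.

Things in the scene. Friction and masses are not known exactly. Their poses are not given: they have to be found in the camera images.
- pickup_tube: Loose rigid white tube, 18 mm thick, flange 52 mm across, 8 thick. Origin: centre of flange's underside; z up the tube, which reaches 83 mm above it and 50 below, the lowest 14 tapering to an 8 mm nose. 50-100 g. Upright in a hole of a grey rack, flange on its top (z 60). Three 24 mm holes, 70 mm apart, in a row within 15 deg of world y: close the fingers along x. Neighbours are no taller.
- spare_tube: Slim white tube, 10 mm thick, flange 32 mm across, reaching 75 mm above and 45 mm below its origin, the centre of the flange's underside. Stands loose in another hole of the same rack and is not to be used. A glass thermometer stands in the third hole; the order varies.
- coupling_rim (a point): Rim centre of the open coupling, 84 mm above the bench; z up. Fixed metal manifold: three grey 60 mm couplings, 80 mm apart, any order, in a row within 15 deg of world y. One holds a white elbow tube (top 60 mm above rims), one has a cap with a finger bar, this one is open with a black collar, vertical bore 23 mm, 50 mm deep below rim. Tube home: its flange's underside centre is at this point.
- collar (a joint): Black collar of the open coupling, 46 mm across, its funnel mouth 40 mm wide narrowing over 14 mm to the 23 mm bore. In m: 0 standing 12 mm above the rim, growing as it is pushed down, 0.012 flush. The tube's flange pushes it in; it resists with about 8 N all the way, a little more if fast, and stays where left. Starts 0 to 2 mm in.
Not all that is in view belongs to the job. Leave any green look-alike of the pickup_tube alone.

How it is judged:
By the outcome, as a careful person would: the job done as asked, in the order asked, and still so for the second after the job is handed in, with the robot touching nothing.
It also fails if it takes over 40 s, if anything falls off the work surface, if the arm or the gripper's body presses on something with over 40 N, if the wrist force passes 120 N, or if a joint passes its speed limit or range.

ROBOT

A 7-joint arm with a two-finger parallel gripper is mounted at the origin on the work surface. World frame = base frame: x ahead of the robot, y to its left, z up, the work surface at z = 0. Lengths are in m, angles in rad, forces in N, time in s.
With the tool pointing down it reaches from about 0.425 to 0.875 m from the base axis. Payload 4.7 kg.
Tool frame: the origin (TCP) lies midway between the tips of the shut fingers; the grasp point (between the pads) lies 19 mm behind it; z points along the fingers, y is the line along which they close (so a half turn about z gives the same grasp; the last joint's range is limited). The gripper opens to 87 mm and grips with 3 to 60 N. Pads are 19 mm wide; open, the fingers measure 117 mm over their backs; the gripper's body (75 mm by 190 mm) begins 51 mm behind the grasp point.
Start: joints at [-1.282, 0.321, -0.07, 1.45, 0.023, 1.371, -0.057], TCP at [0.176, 0.626, 0.223] pointing down, gripper open.
Joint ranges: [-2.86, 2.86], [-0.3, 2.09], [-1.38, 1.24], [0.06, 2.45], [-1.56, 4.7], [0.09, 2.05], [-2.69, 2.69]. Speed limits (rad/s): [2.57, 2.57, 3.14, 3.14, 3.14, 3.14, 3.14].

INTERFACE

Orientations are given as a unit quaternion [w, x, y, z].
In Python, from plant import status, imaging, r, outline_of, pinpoint gives the robot as it stands.
- The arm moves only by the tool jog_arm, never from a script. Its argument "plan" is text: rows parted by semicolons, each of 7 numbers parted by spaces: the shift along the world's x, y, z normalised to -1 to 1, where 1 is 50 cm, then the turn, a rotation vector about the world's x, y, z normalised to -1 to 1, where 1 is 45 degrees, then the closure, from 0 (fully open) to 1 (shut). In form: tx ty tz wx wy wz jaw; .... A call has 1 to 12 rows; each row shifts and turns the commanded pose from where the row before left it; what a row does not reach is not made up. A row lasts 1/8 s, in which the tool goes at most 62.5 mm and 10.7 degrees, less where a joint would pass 70% of its speed; a pose out of reach is approached as far as the arm can. A call with a number of a shift or a turn outside -1 to 1 is refused whole. A call with a gripper value outside its range is refused whole. The fingers move at their own pace and stop on an object; "squeeze" is the grip in N (left out, the last holds). Time passes only in rows, so rows that do not move let the fingers close. It gives the time, the measured TCP pose, the force, the opening and the grip force at its end, in the units of the state.
- status.get_state(): the state, without advancing time (a new reading comes with each control period).
- imaging.read_camera(name): name is "side" or "top" or "wrist"; returns (picture, depth): 400x640x3 uint8, red, green, blue; 400x640 float32, m along the optical axis (not along the pixel's ray), 0 where there is no reading.
- imaging.camera_params(name): a dict with "camera_matrix" (3x3 intrinsics, pixels), "pose" (4x4, takes a point from camera to world coordinates). Camera axes: x right, y up, looking along -z (the intrinsics and any distortion apply to the point x, -y, -z); pixel columns grow to the right and rows downward; lengths in m; the calibration is good to about 2 mm. A picture is of the moment at which its call begins: read the wrist's pose just before it. camera_params takes no time and is no camera call; for the wrist camera it gives the pose at the moment of the call.
- r.job_done(): hands the job in; it is judged then, once.
Trained networks look in the newest picture that a camera, given by its name, has taken for a name from the list of things; names that differ only in an ending like _2 or _b are one class to them, and where a whole thing is asked for, a point or a joint stands for the part that bears it (a point fixed in the world has none). Each returns a list of dicts, best first, with "p" (0 to 1); they miss things now and then, are a little off and sometimes report something else, mostly with a low value. They report only what shows in the picture. A call takes as long as a camera call. They do not tell look-alikes from the thing itself.
- outline_of(camera, query): "mask" (400x640 bool, what is visible of it) and "rect" ([left, top, width, height] as shares, 0 to 1, of the picture: columns of its width, rows of its height, round what is visible of it).
- pinpoint(camera, query): "centre" ([row, column] as shares, 0 to 1, of the picture: columns of its width, rows of its height: a listed point, or the origin of a listed thing).
The state is a dict: "time": time; "q": joint angles; "qvel": joint speeds; "tau": joint torques, N m; "tool_pos": TCP position; "orientation": TCP orientation; "ft_force": force on the tool from outside, world axes, zero at the start; "torque": the same for the moment, N m; "opening": opening from 0.0 (shut) to 1.0 (fully open); "grasp_force": force on a finger pad.
Only numpy, scipy, OpenCV 4.12 (cv2) and the standard library are available. Lean on these libraries where they do the work, as an engineer would, in place of code of your own. Each camera call takes 0.05 s, during which the arm holds its last target. There are 200 camera calls.

## Working session

There is one attempt and no reset: what is moved stays moved. The work goes in short steps, Python scripts to look and compute and a tool call to move; the robot and the scene stay as the last step left them, time stands still between calls to the robot, and variables do not carry over. Pictures are saved under pics/ and viewed, at most 10 in all, crops included, and the job is handed in when it is done.

Besides the shell and the picture viewer there is one more tool, called after ">>>" as name(argument=value, ...) on one line, values as JSON. jog_arm: Moves the arm, as the interface text tells. Scaled input: -1 to 1 covers 50 cm each way for a shift and 45 degrees each way for a turn. Its arguments: {"type":"object","properties":{"plan":{"type":"string"},"squeeze":{"type":"number"}},"required":["plan"]}

```bash
mkdir -p pics; cat > h.py <<'E'
import numpy as np, cv2
from plant import status, imaging, r, outline_of, pinpoint
def deproj(cam,rows,cols,d,P=None):
    P=P or imaging.camera_params(cam);K=np.array(P["camera_matrix"]);T=np.array(P["pose"])
    x=(cols-K[0,2])/K[0,0]*d;y=(rows-K[1,2])/K[1,1]*d
    return np.stack([x,-y,-d,np.ones_like(d)],-1)@T.T[:,:3]
def ray_z(cam,row,col,z,P=None):
    P=P or imaging.camera_params(cam);o=np.array(P["pose"])[:3,3]
    p=deproj(cam,np.array(float(row)),np.array(float(col)),np.array(1.0),P);v=p-o
    return o+v*(z-o[2])/v[2]
E
python3 - <<'E'
from h import *
ims=[]
for c in ("side","top"):
    im,d=imaging.read_camera(c);cv2.imwrite(f"pics/{c}0.png",im[:,:,::-1]);np.save(f"d_{c}.npy",d)
    print(c,np.round(imaging.camera_params(c)["pose"],3).tolist())
    for q in ("pickup_tube","spare_tube","coupling_rim","collar"):
        for x in pinpoint(c,q)[:3]:
            rr,cc=x["centre"][0]*400,x["centre"][1]*640
            print(c,q,round(x["p"],2),round(rr,1),round(cc,1),np.round(ray_z(c,rr,cc,.06 if "tube" in q else .084),4))
E
```

```text
side [[-0.952, 0.247, -0.183, 0.388], [-0.306, -0.723, 0.619, 0.528], [0.02, 0.645, 0.764, 0.818], [0.0, 0.0, 0.0, 1.0]]
side pickup_tube 0.95 144.0 313.3 [ 0.6165 -0.2144  0.06  ]
side pickup_tube 0.86 135.0 361.8 [ 0.5263 -0.2747  0.06  ]
side pickup_tube 0.75 108.5 376.2 [ 0.5173 -0.3698  0.06  ]
side spare_tube 0.65 189.0 357.7 [ 0.4954 -0.1234  0.06  ]
side coupling_rim 0.94 363.4 304.4 [0.4797 0.2491 0.084 ]Traceback (most recent call last):
  File "<stdin>", line 7, in <module>
ValueError: it knows: coupling_rim, pickup_tube, spare_tube
```

```bash
python3 - <<'E'
from h import *
for c in ("top",):
    im,d=imaging.read_camera(c);cv2.imwrite(f"pics/{c}0.png",im[:,:,::-1]);np.save(f"d_{c}.npy",d)
    print(c,np.round(imaging.camera_params(c)["pose"],3).tolist())
    for q in ("pickup_tube","spare_tube","coupling_rim"):
        for x in pinpoint(c,q)[:3]:
            rr,cc=x["centre"][0]*400,x["centre"][1]*640
            print(c,q,round(x["p"],2),round(rr,1),round(cc,1),np.round(ray_z(c,rr,cc,.06 if "tube" in q else .084),4))
a=cv2.imread("pics/side0.png");b=cv2.imread("pics/top0.png")
cv2.imwrite("pics/both.png",cv2.resize(np.vstack([a,b]),(480,600)))
E
```

```text
top [[0.002, 0.981, -0.194, 0.41], [-1.0, 0.003, 0.001, -0.085], [0.002, 0.194, 0.981, 0.851], [0.0, 0.0, 0.0, 1.0]]
top pickup_tube 0.81 227.1 456.0 [ 0.5124 -0.3722  0.06  ]
top pickup_tube 0.66 178.0 387.1 [ 0.6176 -0.2317  0.06  ]
top pickup_tube 0.55 223.1 407.4 [ 0.5205 -0.2712  0.06  ]
top spare_tube 0.58 222.3 405.9 [ 0.5221 -0.268   0.06  ]
top spare_tube 0.45 239.7 339.7 [ 0.4855 -0.1294  0.06  ]
top coupling_rim 0.6 242.0 152.9 [0.4775 0.2465 0.084 ]
```

View pics/side0.png

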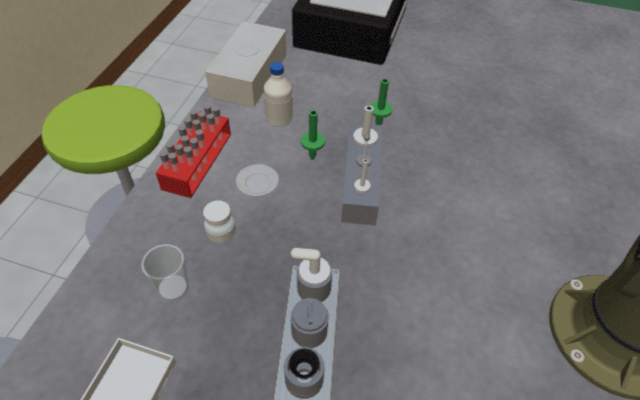

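View pics/top0.png

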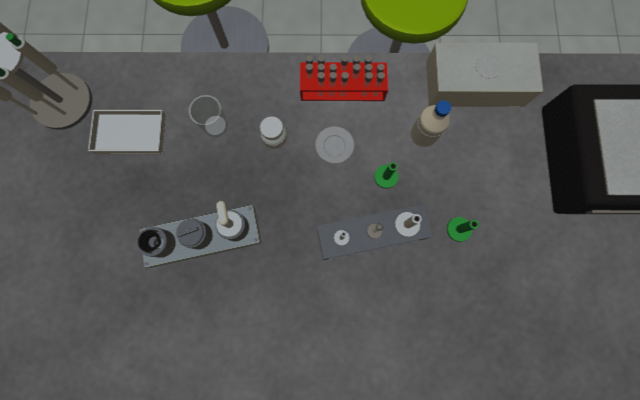

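The side view shows the white pickup tube at about (row 135, col 365) and the thermometer and slim tube behind it in the rack. The open black-collared coupling is at (365, 304). The top view has the pickup flange at (224, 407) and the open coupling at (242, 153). The green look-alikes are at (176, 387) and (229, 460) and stay untouched. Next I'll refine the positions with depth.

```bash
python3 - <<'E'
from h import *
R,C=np.mgrid[:400,:640].astype(float)
W={}
for c in ("side","top"):
    d=np.load(f"d_{c}.npy");im=cv2.imread(f"pics/{c}0.png").astype(int);p=deproj(c,R,C,d);W[c]=p
    def near(q,rad):return np.hypot(p[...,0]-q[0],p[...,1]-q[1])<rad
    bright=(im.min(-1)>120)&(d>0)
    for name,q,zl,m in (("pick",(.523,-.272),(.060,.075),bright),("spare",(.49,-.126),(.058,.075),bright),("tubetop",(.523,-.272),(.135,.15),bright),("tubemid",(.523,-.272),(.08,.13),bright),("rim",(.479,.248),(.078,.105),d>0)):
        k=m&near(q,.04)&(p[...,2]>zl[0])&(p[...,2]<zl[1])
        if k.sum()<5: print(c,name,k.sum());continue
        xy=p[k][:,:2]; (cx,cy),rad=cv2.minEnclosingCircle((xy*1000).astype(np.float32))
        print(c,name,k.sum(),"encl",round(cx,1),round(cy,1),round(rad,1),"mean",np.round(p[k].mean(0)*1000,1),"z",np.round(np.percentile(p[k][:,2],[5,50,95])*1000,1))
print(status.get_state())
E
```

```text
side pick 255 encl 519.9 -271.5 31.9 mean [ 518.3 -264.5   67.7] z [61.5 68.2 70.9]
side spare 179 encl 493.4 -131.2 27.0 mean [ 489.6 -128.5   67. ] z [59.6 68.  70.8]
side tubetop 45 encl 516.8 -265.0 10.0 mean [ 518.3 -263.7  142.6] z [137.6 143.2 145.6]
side tubemid 52 encl 520.6 -258.8 5.1 mean [ 519.8 -259.   102.8] z [ 85.4  99.  128.6]
side rim 984 encl 479.9 253.3 30.3 mean [479.5 254.1  87.3] z [81.2 85.4 95.6]
top pick 341 encl 518.0 -269.8 25.7 mean [ 516.3 -265.7   67.2] z [64.7 67.3 69.5]
top spare 148 encl 490.3 -132.1 16.1 mean [ 489.1 -131.    66.8] z [62.3 67.  69.5]
top tubetop 44 encl 517.8 -269.5 9.0 mean [ 517.6 -269.3  141.6] z [138.3 142.1 144. ]
top tubemid 0
top rim 522 encl 479.3 249.8 30.3 mean [479.5 249.9  86.4] z [80.4 84.5 94.4]
{'time': 0.4, 'q': array([-1.28189733,  0.32108794, -0.07010011,  1.45066302,  0.02263913,
        1.37078049, -0.05687349]), 'qvel': array([-1.70686336e-03, -1.96454621e-03,  1.03845573e-03, -9.63266061e-05,
        2.70540498e-03,  8.85590279e-04,  8.79400752e-04]), 'tau': array([-8.81974370e-05, -4.90458691e+01, -4.02337611e-01, -3.12290919e+01,
       -6.35185651e-02,  3.62795591e-02,  6.73697036e-05]), 'tool_pos': array([0.17640515, 0.62555135, 0.22244744]), 'orientation': array([ 3.35984949e-05,  1.36939349e-01,  9.90579430e-01, -7.97209360e-05]), 'ft_force': array([ 1.05690937, -0.15234859, -0.28550648]), 'torque': array([0.05207076, 0.01715934, 0.05703575]), 'grasp_force': 0.0, 'opening': 0.999731081227666}
```

>>> jog_arm(plan=".065 -.075 0 0 0 -.07 0;.065 -.075 0 0 0 -.07 0;.065 -.075 0 0 0 -.07 0;.065 -.075 0 0 0 -.07 0;.065 -.075 0 0 0 -.07 0;.065 -.075 0 0 0 -.07 0;.065 -.075 0 0 0 -.07 0;.065 -.075 0 0 0 -.07 0;.065 -.075 0 0 0 -.07 0;.065 -.075 0 0 0 -.07 0;0 0 0 0 0 0 0;0 0 0 0 0 0 0")

```text
time: 1.9
tool_pos: [0.5011, 0.2511, 0.2225]
orientation: [-0.0, 0.401, 0.916, 0.0]
ft_force: [-0.8, -0.4, -0.5]
opening: 0.999
grasp_force: 0.0
```

```bash
python3 - <<'E'
from h import *
s=status.get_state();print(s["tool_pos"],s["orientation"],s["q"])
im,d=imaging.read_camera("wrist");cv2.imwrite("pics/w1.png",im[:,:,::-1])
R,C=np.mgrid[:400,:640].astype(float);p=deproj("wrist",R,C,d)
for x in pinpoint("wrist","coupling_rim"):
  rr,cc=x["centre"][0]*400,x["centre"][1]*640;print(x["p"],rr,cc,ray_z("wrist",rr,cc,.084))
k=(d>0)&(np.hypot(p[...,0]-.4795,p[...,1]-.251)<.04)&(p[...,2]>.08)&(p[...,2]<.1)
print(k.sum(),cv2.minEnclosingCircle((p[k][:,:2]*1000).astype(np.float32)) if k.sum() else "")
k&=p[...,2]>.09
print(k.sum(),cv2.minEnclosingCircle((p[k][:,:2]*1000).astype(np.float32)) if k.sum() else "")
E
```

```text
[0.50108494 0.25110927 0.22254684] [-2.95142607e-04  4.00578703e-01  9.16262284e-01  2.06614330e-04] [-0.78811602  0.1291251   0.3037841   1.68893393 -0.04041749  1.3296186
  0.26944986]
0.9 178.32 307.00800000000004 [0.47959903 0.25087981 0.084     ]
1860 ((479.2952880859375, 254.21780395507812), 29.862083435058594)
630 ((479.4089050292969, 254.15536499023438), 22.51545524597168)
```

View pics/w1.png

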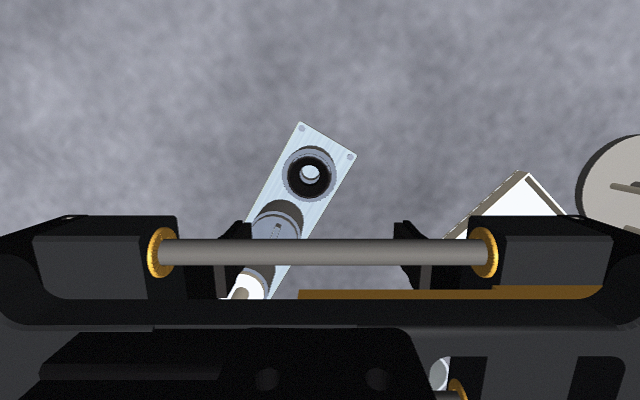

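The wrist view shows the open black collar at about (176, 308), with the elbow well clear below the fingers. The rim estimates agree on about (0.4794, 0.252). Next I'll move to the rack.

>>> jog_arm(plan=".004 -.104 0 0 0 -.07 0;.004 -.104 0 0 0 -.07 0;.004 -.104 0 0 0 -.07 0;.004 -.104 0 0 0 -.07 0;.004 -.104 0 0 0 -.07 0;.004 -.104 0 0 0 -.07 0;.004 -.104 0 0 0 -.07 0;.004 -.104 0 0 0 -.07 0;.004 -.104 0 0 0 -.07 0;0 -.102 0 0 0 -.07 0;0 0 0 0 0 0 0;0 0 0 0 0 0 0")

```text
time: 3.5
tool_pos: [0.52, -0.2666, 0.2223]
orientation: [-0.0, 0.633, 0.774, 0.0]
ft_force: [-0.1, 0.3, 0.5]
opening: 0.999
grasp_force: 0.0
```

```bash
python3 - <<'E'
from h import *
s=status.get_state();print(s["tool_pos"],s["orientation"],s["q"])
im,d=imaging.read_camera("wrist");cv2.imwrite("pics/w2.png",im[:,:,::-1])
R,C=np.mgrid[:400,:640].astype(float);p=deproj("wrist",R,C,d)
for x in pinpoint("wrist","pickup_tube"):
  rr,cc=x["centre"][0]*400,x["centre"][1]*640;print(x["p"],rr,cc,ray_z("wrist",rr,cc,.06))
for a,b in((.06,.075),(.137,.15),(.1,.135)):
  k=(d>0)&(im.min(-1)>110)&(np.hypot(p[...,0]-.518,p[...,1]+.268)<.035)&(p[...,2]>a)&(p[...,2]<b)
  if k.sum(): print(k.sum(),cv2.minEnclosingCircle((p[k][:,:2]*1000).astype(np.float32)),p[k].mean(0))
E
```

```text
[ 0.5199906  -0.26655906  0.22225052] [-4.64314620e-04  6.33445389e-01  7.73787171e-01  3.70907273e-04] [-0.23193746  0.21894259  0.76922     1.64462849 -0.15665403  1.34198692
  0.75994681]
0.83 264.88 298.88 [ 0.51150274 -0.37156942  0.06      ]
0.69 168.2 411.712 [ 0.61789336 -0.22432832  0.06      ]
0.66 184.68 318.72 [ 0.5157872  -0.26503526  0.06      ]
1776 ((517.99267578125, -268.0102233886719), 34.997310638427734) [ 0.51706679 -0.26309534  0.06529593]
206 ((518.551025390625, -266.16693115234375), 8.879915237426758) [ 0.51836775 -0.26537459  0.14304098]
90 ((518.1851806640625, -265.0020446777344), 8.729867935180664) [ 0.51936236 -0.25862473  0.11867483]
```

View pics/w2.png

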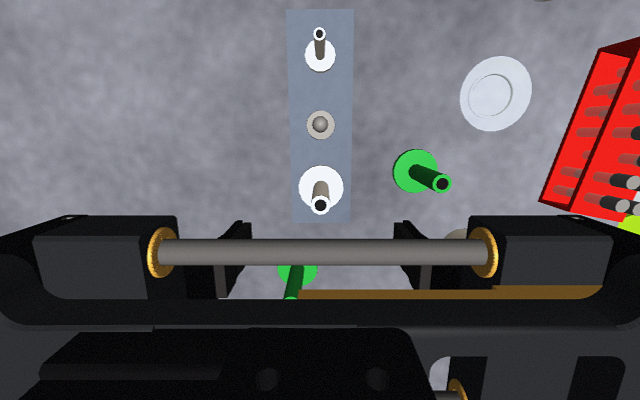

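The wrist view shows the white tube's flange at (187, 321) and its top at (205, 320), centred between the fingers, with the rack row at right angles to the closing line. Both green look-alikes are clear of the fingers. I'll go down and grip.

>>> jog_arm(plan="-.003 0 -.03 0 0 0 0;0 0 -.06 0 0 0 0;0 0 -.06 0 0 0 0;0 0 -.06 0 0 0 0;0 0 -.04 0 0 0 0;0 0 -.024 0 0 0 0;0 0 0 0 0 0 0;0 0 0 0 0 0 .5;0 0 0 0 0 0 1;0 0 0 0 0 0 1;0 0 0 0 0 0 1;0 0 0 0 0 0 1", squeeze=40)

```text
time: 5.1
tool_pos: [0.518, -0.2684, 0.0857]
orientation: [0.0, 0.634, 0.773, 0.0]
ft_force: [-0.2, -0.1, 0.1]
opening: 0.516
grasp_force: 0.0
```

>>> jog_arm(plan="0 0 0 0 0 0 1;0 0 0 0 0 0 1;0 0 0 0 0 0 1;0 0 0 0 0 0 1;0 0 0 0 0 0 1;0 0 0 0 0 0 1")

```text
time: 5.85
tool_pos: [0.5179, -0.2684, 0.0856]
orientation: [0.0, 0.634, 0.773, 0.0]
ft_force: [0.5, 0.4, -0.9]
opening: 0.194
grasp_force: 40.0
```

>>> jog_arm(plan="0 0 .01 0 0 0 1;0 0 .03 0 0 0 1;0 0 .05 0 0 0 1;0 0 .06 0 0 0 1;0 0 .06 0 0 0 1;0 0 .06 0 0 0 1;0 0 .05 0 0 0 1;0 0 .02 0 0 0 1;0 0 0 0 0 0 1")

```text
time: 6.98
tool_pos: [0.5181, -0.2686, 0.2563]
orientation: [0.001, 0.634, 0.773, 0.0]
ft_force: [0.3, -0.0, -1.2]
opening: 0.197
grasp_force: 40.0
```

>>> jog_arm(plan="0 .04 0 0 0 0 1;-.006 .08 0 0 0 0 1;-.008 .1 0 0 0 0 1;-.008 .1 0 0 0 0 1;-.008 .1 0 0 0 0 1;-.008 .1 0 0 0 0 1;-.008 .1 0 0 0 0 1;-.008 .1 0 0 0 0 1;-.008 .1 0 0 0 0 1;-.008 .1 0 0 0 0 1;-.006 .08 0 0 0 0 1;-.001 .04 0 0 0 0 1")

```text
time: 8.48
tool_pos: [0.478, 0.2537, 0.254]
orientation: [-0.0, 0.633, 0.774, -0.001]
ft_force: [-0.3, -0.6, -1.2]
opening: 0.198
grasp_force: 40.0
```

>>> jog_arm(plan="0 0 0 0 0 0 1;0 0 0 0 0 0 1")

```text
time: 8.72
tool_pos: [0.4801, 0.2492, 0.2553]
orientation: [0.0, 0.635, 0.772, -0.001]
ft_force: [-0.5, -0.5, -0.8]
opening: 0.2
grasp_force: 40.0
```

```bash
python3 - <<'E'
from h import *
R,C=np.mgrid[:400,:640].astype(float)
s=status.get_state();t=s["tool_pos"];print(t,s["orientation"],s["opening"])
for c in ("side","top"):
    im,d=imaging.read_camera(c);cv2.imwrite(f"pics/{c}1.png",im[:,:,::-1]);p=deproj(c,R,C,d)
    for x in pinpoint(c,"pickup_tube")[:3]:
        rr,cc=x["centre"][0]*400,x["centre"][1]*640;print(c,x["p"],rr,cc,ray_z(c,rr,cc,t[2]-.0257))
    k=(d>0)&(np.hypot(p[...,0]-t[0],p[...,1]-t[1])<.035)&(im.min(-1)>110)&(p[...,2]>.15)&(p[...,2]<.225)
    for a in np.arange(.15,.225,.01):
        kk=k&(p[...,2]>=a)&(p[...,2]<a+.01)
        if kk.sum()>3:print(c,round(a,3),kk.sum(),np.round(p[kk].mean(0)*1000,1),np.round(p[kk].min(0)*1000,1),np.round(p[kk].max(0)*1000,1))
E
python3 -c "
import cv2
a=cv2.imread('pics/side1.png')[200:400,180:480];cv2.imwrite('pics/s1c.png',cv2.resize(a,None,fx=2.5,fy=2.5))"
```

```text
[0.48006291 0.24920268 0.25534499] [ 4.11861486e-04  6.35486697e-01  7.72111491e-01 -5.78308388e-04] 0.19952241944086105
side 0.54 109.48 375.67999999999995 [ 0.48854053 -0.16605634  0.22964499]
top 0.82 227.68 459.776 [ 0.48942296 -0.31675016  0.22964499]
top 0.75 231.2 113.98400000000001 [0.48211169 0.24844662 0.22964499]
top 0.68 177.68 384.19199999999995 [ 0.57358255 -0.19549823  0.22964499]
```

View pics/s1c.png

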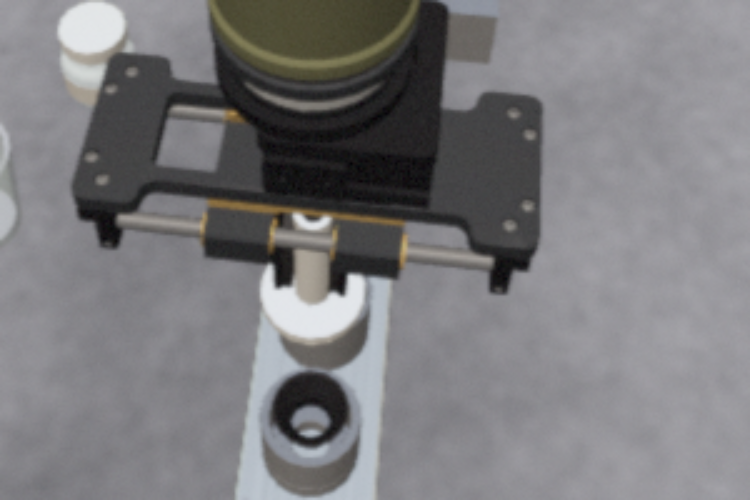

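The crop shows the tube held upright at about (250, 312), in line with the open coupling behind it at (410, 312). I'll lower it to just above the collar first.

>>> jog_arm(plan="-.001 .004 -.03 0 0 0 1;0 0 -.05 0 0 0 1;0 0 -.05 0 0 0 1;0 0 -.03 0 0 0 1;0 0 0 0 0 0 1;0 0 0 0 0 0 1;0 0 0 0 0 0 1", squeeze=60)

```text
time: 9.8
tool_pos: [0.4796, 0.254, 0.1766]
orientation: [0.0, 0.634, 0.773, 0.001]
ft_force: [-0.3, 0.5, -0.8]
opening: 0.195
grasp_force: 60.0
```

```bash
python3 - <<'E'
from h import *
s=status.get_state();t=s["tool_pos"];print(t,s["ft_force"])
for c in ("side","top"):
    im,d=imaging.read_camera(c);cv2.imwrite(f"pics/{c}2.png",im[:,:,::-1])
    for x in pinpoint(c,"pickup_tube")[:3]:
        rr,cc=x["centre"][0]*400,x["centre"][1]*640;print(c,x["p"],rr,cc,ray_z(c,rr,cc,t[2]-.0257))
a=cv2.imread('pics/side2.png')[250:400,220:400];cv2.imwrite('pics/s2c.png',cv2.resize(a,None,fx=4,fy=4,interpolation=cv2.INTER_CUBIC))
E
```

```text
[0.47955289 0.25398073 0.17664984] [-0.2988217   0.46477044 -0.83471689]
side 0.73 345.32 302.01599999999996 [0.48245046 0.25170545 0.15094984]
top 0.88 228.52 459.20000000000005 [ 0.49794708 -0.34490468  0.15094984]
top 0.83 239.4 132.288 [0.47628759 0.25565274 0.15094984]
top 0.79 177.92 386.496 [ 0.59387818 -0.21380497  0.15094984]
```

View pics/s2c.png

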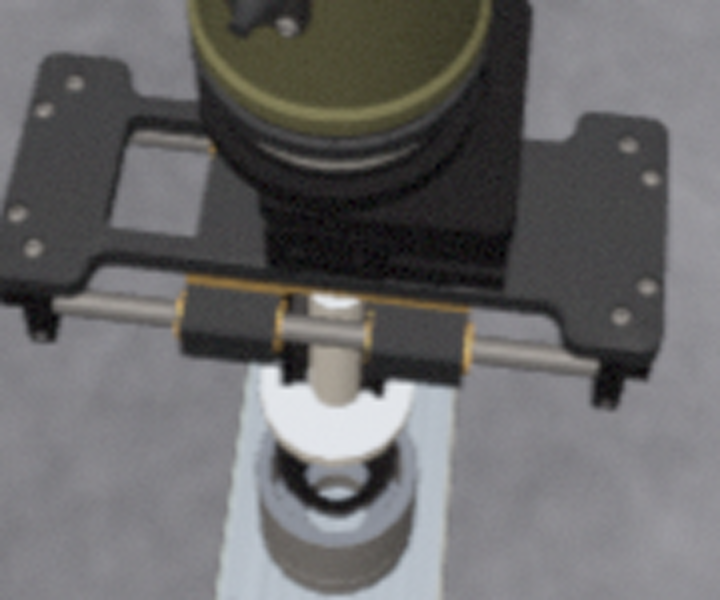

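The crop shows the flange at (400, 335) directly over the black collar at (480, 335), aligned to a few mm. I'll lower into the funnel slowly and watch the lateral force.

>>> jog_arm(plan="0 -.005 -.01 0 0 0 1;0 0 -.015 0 0 0 1;0 0 -.015 0 0 0 1;0 0 -.012 0 0 0 1;0 0 -.01 0 0 0 1;0 0 0 0 0 0 1;0 0 0 0 0 0 1")

```text
time: 10.88
tool_pos: [0.479, 0.2512, 0.1448]
orientation: [0.0, 0.634, 0.773, 0.0]
ft_force: [-0.8, 0.8, -1.0]
opening: 0.196
grasp_force: 60.0
```

>>> jog_arm(plan="0 0 -.01 0 0 0 1;0 0 -.01 0 0 0 1;0 0 -.01 0 0 0 1;0 0 -.01 0 0 0 1;0 0 0 0 0 0 1;0 0 0 0 0 0 1")

```text
time: 11.62
tool_pos: [0.479, 0.2512, 0.1247]
orientation: [0.0, 0.634, 0.773, 0.0]
ft_force: [-0.3, 0.0, -0.4]
opening: 0.197
grasp_force: 60.0
```

Free entry into the bore. Now I'll push the collar in, about 15 mm to home at TCP z ≈ 0.1097.

>>> jog_arm(plan="0 0 -.005 0 0 0 1;0 0 -.005 0 0 0 1;0 0 -.005 0 0 0 1;0 0 -.005 0 0 0 1;0 0 -.004 0 0 0 1;0 0 0 0 0 0 1;0 0 0 0 0 0 1")

```text
time: 12.5
tool_pos: [0.4791, 0.2513, 0.1136]
orientation: [0.0, 0.634, 0.773, 0.0]
ft_force: [-0.8, -1.2, 5.7]
opening: 0.196
grasp_force: 60.0
```

>>> jog_arm(plan="0 0 -.003 0 0 0 1;0 0 -.003 0 0 0 1;0 0 -.002 0 0 0 1;0 0 0 0 0 0 1;0 0 0 0 0 0 1")

```text
time: 13.12
tool_pos: [0.4791, 0.2512, 0.1097]
orientation: [-0.0, 0.634, 0.773, 0.0]
ft_force: [-1.9, -1.0, 6.6]
opening: 0.193
grasp_force: 60.0
```

>>> jog_arm(plan="0 0 -.002 0 0 0 1;0 0 -.002 0 0 0 1;0 0 0 0 0 0 1;0 0 0 0 0 0 1")

```text
time: 13.62
tool_pos: [0.4791, 0.2513, 0.1094]
orientation: [-0.0, 0.634, 0.773, 0.001]
ft_force: [-5.9, -3.4, 16.0]
opening: 0.199
grasp_force: 60.0
```

>>> jog_arm(plan="0 0 -.003 0 0 0 1;0 0 0 0 0 0 1;0 0 0 0 0 0 1")

```text
time: 14.0
tool_pos: [0.4792, 0.2514, 0.1094]
orientation: [-0.0, 0.634, 0.773, 0.001]
ft_force: [-8.4, -5.0, 24.1]
opening: 0.197
grasp_force: 60.0
```

```bash
python3 - <<'E'
from h import *
im,d=imaging.read_camera("side");cv2.imwrite('pics/s3c.png',cv2.resize(im[270:400,220:400,::-1],None,fx=4,fy=4,interpolation=cv2.INTER_CUBIC))
E
```

```text
(no output)
```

View pics/s3c.png

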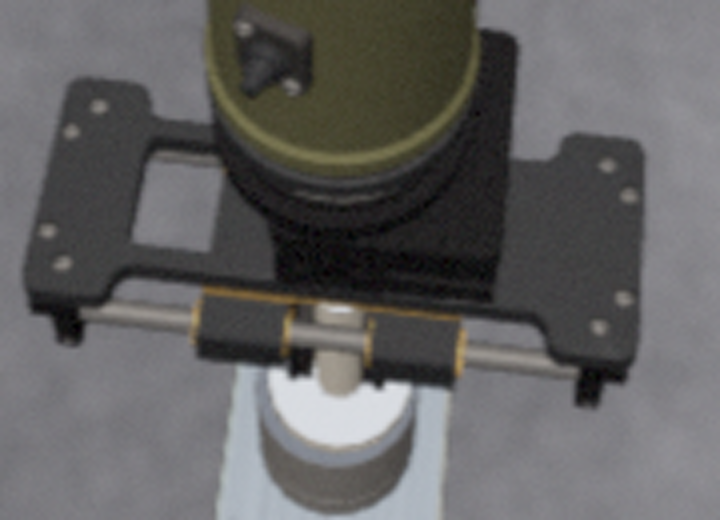

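The crop shows the flange sitting on the coupling with no black collar visible. TCP has stopped at 0.1094 against the expected 0.1097, with the force climbing, so the tube is seated. I'll ease the load, release and retreat.

>>> jog_arm(plan="0 0 .004 0 0 0 1;0 0 0 0 0 0 1;0 0 0 0 0 0 .7;0 0 0 0 0 0 .3;0 0 0 0 0 0 0;0 0 0 0 0 0 0;0 0 0 0 0 0 0;0 0 0 0 0 0 0;0 0 0 0 0 0 0;0 0 0 0 0 0 0")

```text
time: 15.3
tool_pos: [0.4789, 0.2511, 0.1071]
orientation: [0.0, 0.634, 0.773, 0.0]
ft_force: [-0.6, -0.2, -0.1]
opening: 0.97
grasp_force: 0.0
```

>>> jog_arm(plan="0 0 .02 0 0 0 0;0 0 .04 0 0 0 0;0 0 .06 0 0 0 0;0 0 .08 0 0 0 0;0 0 .08 0 0 0 0;0 -.1 0 0 0 0 0;0 -.12 0 0 0 0 0;0 -.1 0 0 0 0 0;0 0 0 0 0 0 0;0 0 0 0 0 0 0;0 0 0 0 0 0 0")

```text
time: 16.68
tool_pos: [0.4788, 0.0928, 0.2472]
orientation: [0.0, 0.633, 0.774, 0.0]
ft_force: [0.1, 0.4, -0.5]
opening: 0.998
grasp_force: 0.0
```

```bash
python3 - <<'E'
from h import *
R,C=np.mgrid[:400,:640].astype(float);ims=[]
for c in ("side","top"):
    im,d=imaging.read_camera(c);p=deproj(c,R,C,d)
    for a,b in((.08,.1),(.155,.18)):
        k=(d>0)&(im.min(-1)>110)&(np.hypot(p[...,0]-.4794,p[...,1]-.252)<.033)&(p[...,2]>a)&(p[...,2]<b)
        if k.sum():print(c,k.sum(),cv2.minEnclosingCircle((p[k][:,:2]*1000).astype(np.float32)),np.percentile(p[k][:,2],[5,50,95]))
    ims.append(im[260:400,200:400] if c=="side" else im[180:320,100:300])
cv2.imwrite('pics/f.png',cv2.resize(np.vstack(ims)[:,:,::-1],None,fx=2,fy=2,interpolation=cv2.INTER_CUBIC))
E
```

```text
side 1006 ((480.05731201171875, 253.31588745117188), 29.92050552368164) [0.08286322 0.09158521 0.09418387]
side 140 ((478.7048645019531, 252.523193359375), 9.346927642822266) [0.1567495  0.16664786 0.16913137]
```

View pics/f.png

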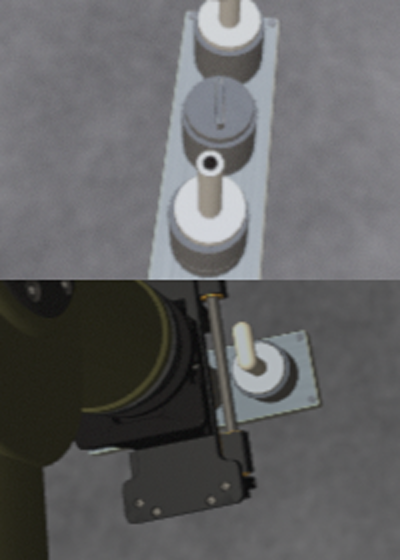

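The tube stands upright and flush: flange top is at about 0.0916 (expected 0.092) and tube top at about 0.167 (expected 0.167). The gripper is clear.

```bash
python3 -c "
from plant import r
print(r.job_done())"
```

```text
the job is handed in; nothing more can be done
None
```

The pickup tube stands upright in the open coupling, released, with the collar pushed in and its flange flush on the rim. I handed the job in just after 16.7 s of the 40 s, and the slim tube was not touched.

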